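# Hold the hidden lid release of the sample cooler

### The job

Somewhere along the black rail on the front edge of the white sample cooler one piece hides a release notch under a sprung cover that looks just like the rest: feel along the rail's top gently with a fingertip until it gives way, then press into the notch, fully down, so that the blue lid pops ajar. Finish while still holding the release down, so that the lid stays ajar. Do not push or pry the lid or the cooler's housing, and leave everything else on the bench where it stands.

Things in the scene. Friction and masses are not known exactly. Their poses are not given: they have to be found in the camera images.
- rail: Latch rail on the cooler's front top edge: level black bar 30 mm wide, top 70 mm above the worktop, 20 mm above the shoulder. Origin: centre of its top. y along it, x across towards the lid, z up. Six like-looking 40 mm pieces centred at y = -100, -60, -20, 20, 60, 100 mm, between 9 mm steel end caps. Five are rigid; one, in any place, is the notch's sprung cover. All is fixed.
- release (a joint): Depth of the hidden release in m: 0 = its cover flush with the rail's top, 0.012 = at its stop. The cover is one whole 40 mm piece; it sinks straight down between its neighbours, a notch open across the rail. Gives way at about 1.5 N, needs about 4 N at the stop, springs back when let go. The value does not tell which piece it is.
- lid (a joint): Angle of the blue lid in rad: 0 = shut, grows as its front edge rises; follows the release at 10 rad per m (0.12 rad, front edge about 18 mm up, with the release at its stop) and falls shut when the release is let go.
- cooler: White sample cooler, 215 x 268 mm, 50 mm tall, with a blue lid 148 x 250 mm and 15 mm proud, hinged at the back; the lid's front edge is 40 mm behind the rail's centre line. Origin on the worktop under it, 98 mm behind the rail's centre line (towards the rail's +x); axes as the rail's.
- loose_amber_bottle_4: Bystander: amber glass bottle with black cap, 52 mm wide, 101 mm tall. Origin at the centre of its underside. Loose; leave it alone.
- loose_timer: Bystander: round white timer with teal buttons, 66 mm wide, 24 mm tall. Origin at the centre of its underside. Loose; leave it alone.
- loose_vial_0: Bystander: small vial, white cap, yellow contents, 27 mm wide, 60 mm tall. Origin at the centre of its underside. Loose; leave it alone.
- loose_vial_2: Bystander: small vial, white cap, pale contents, 27 mm wide, 60 mm tall. Origin at the centre of its underside. Loose; leave it alone.
- loose_calculator: Bystander: black calculator, 122x76x15 mm, lying flat. Origin at the centre of its underside. Loose; leave it alone.
- loose_conical_flask: Bystander: clear conical flask, 71 mm wide, 101 mm tall. Origin at the centre of its underside. Loose; leave it alone.
- loose_marker_blue: Bystander: white and blue marker pen, 125x14x15 mm, lying flat. Origin at the centre of its underside. Loose; leave it alone.

How it is judged:
By the outcome, as a careful person would: the job done as asked, in the order asked, and still so for the second after the job is handed in, while the arm keeps its last pose, push and grip.
It also fails if it takes over 72 s, if anything falls off the work surface, if the arm or the gripper's body presses on something with over 40 N, if the wrist force passes 120 N, or if a joint passes its speed limit or range.

### The arm

A 6-joint arm with a two-finger parallel gripper is mounted at the origin on the work surface; the furniture and walls round the work are solid. World frame = base frame: x ahead of the robot, y to its left, z up, the work surface at z = 0. Lengths are in m, angles in rad, forces in N, time in s.
With the tool pointing down it reaches from about 0.275 to 0.975 m from the base axis. Payload 8.4 kg.
Tool frame: the origin (TCP) lies on the centre line of the jaws, within the pads' length; the fingertips stand 19 mm ahead of it and the grasp point (between the pads) is the TCP; z points along the fingers, y is the line along which they close (so a half turn about z gives the same grasp; the last joint's range is limited). The gripper opens to 92 mm and grips with 3 to 60 N. Pads are 20 mm wide; open, the fingers measure 128 mm over their backs; the gripper's body (75 mm by 189 mm) begins 69 mm behind the grasp point.
Start: joints at [-0.002, 0.353, 1.633, -0, 1.155, -0.002], TCP at [0.625, -0, 0.234] pointing down, gripper open.
Joint ranges: [-2.63, 2.63], [-0.92, 2.1], [0.06, 2.66], [-1.3, 4.44], [0, 2.69], [-3.02, 3.02]. Speed limits (rad/s): [2.22, 2.22, 2.79, 3.14, 3.14, 3.14].

### API

Orientations are given as [roll, pitch, yaw] about the fixed x, y, z axes, in that order (R = Rz(yaw) Ry(pitch) Rx(roll)).
In Python, from rig import robot, optics, job gives the robot as it stands.
- The arm moves only by the shell command python3 -m pendant 'ROWS' [FORCE]. ROWS is JSON, a list of rows, each a list of 7 numbers: the shift along the tool's x, y, z in cm, then the turn, a rotation vector about the tool's x, y, z in degrees, then the finger opening in cm, from 0 to 9.19. A call has 1 to 5 rows; each row is the pose to reach, as a shift and turn from the pose commanded when the call began, along the tool's axes at that moment; what a row does not reach only later rows make up. A row lasts 1/10 s, in which the tool goes at most 50 mm and 8.59 degrees, less where a joint would pass 70% of its speed; a pose out of reach is approached as far as the arm can. A call with a gripper value outside its range is refused whole. The fingers move at their own pace and stop on an object; FORCE is the grip in N (left out, the last holds). Time passes only in rows, so rows that repeat a pose let the fingers close. It gives the time, the measured TCP pose, the force, the opening and the grip force at its end, in the units of the state.
- robot.sense(): the state, without advancing time (a new reading comes with each control period).
- optics.get_image(name): name is "scene" or "side" or "wrist"; returns a dict with "frame" (480x640x3 uint8, red, green, blue), "fx", "fy", "cx", "cy" (pixels), "world_to_cam" (4x4, takes a point from world to camera coordinates). Camera axes: x right, y down, z forward; pixel columns grow to the right and rows downward; lengths in m; the calibration is good to about 2 mm. A picture is of the moment at which its call begins. There is no depth.
- job.close_job(): hands the job in; it is judged then, once.
The state is a dict: "t": time; "qpos": joint angles; "dq": joint speeds; "joint_torque": joint torques, N m; "ee_pos": TCP position; "tcp_rot": TCP orientation; "force": force on the tool from outside, world axes, zero at the start; "wrist_torque": the same for the moment, N m; "finger_gap": finger opening in m; "finger_force": force on a finger pad.
Only numpy, scipy, OpenCV 4.12 (cv2) and the standard library are available. Lean on these libraries where they do the work, as an engineer would, in place of code of your own. Each camera call takes 0.05 s, during which the arm holds its last target. There are 200 camera calls.

## Working session

There is one attempt and no reset: what is moved stays moved. The work goes in short steps, Python scripts to look and compute and a shell command to move; the robot and the scene stay as the last step left them, time stands still between calls to the robot, and variables do not carry over. Pictures are saved under pics/ and viewed, at most 10 in all, crops included, and the job is handed in when it is done.

```bash
mkdir -p pics; ls
python3 - <<'E'
from rig import robot,optics
import cv2,pickle
print(robot.sense())
for n in("scene","side"):
    d=optics.get_image(n);cv2.imwrite(f"pics/{n}0.png",d["frame"][:,:,::-1]);pickle.dump(d,open(f"{n}.pkl","wb"))
    print(n,d["fx"],d["cx"],d["cy"],d["world_to_cam"])
E
```

```text
pics
{'t': 0.0, 'qpos': array([-2.40863377e-03,  3.53602930e-01,  1.63411091e+00,  1.63012465e-05,
        1.15517294e+00, -2.37980680e-03]), 'dq': array([-1.94659208e-04, -7.40884394e-04, -1.30421292e-03, -2.74925239e-05,
        8.46951492e-04,  1.99694463e-04]), 'joint_torque': array([-2.43486713e-03, -5.93846583e+01, -3.34216332e+01,  6.94100303e-02,
        2.34022352e-02, -1.15005114e-04]), 'ee_pos': array([6.24552796e-01, 7.59007182e-07, 2.32901843e-01]), 'tcp_rot': array([-3.14029857e+00, -1.79846196e-05,  1.57076090e+00]), 'force': array([0.2041895 , 0.20445415, 0.27917157]), 'wrist_torque': array([ 0.02337136,  0.00578198, -0.01721844]), 'finger_force': 0.0, 'finger_gap': 0.09201808470697444}
scene 577.4807841553508 310.2193615270602 236.81073929261453 [[-0.91302413  0.40755531 -0.01689983  0.52871882]
 [ 0.29133966  0.62255448 -0.72632439 -0.09123893]
 [-0.2854963  -0.66807529 -0.68714429  1.57533616]
 [ 0.          0.          0.          1.        ]]
side 538.9526650917438 318.0309182998261 233.82140829988776 [[ 0.80636652 -0.591332   -0.00997538 -0.47443875]
 [-0.48157944 -0.64672549 -0.59146207  0.29170621]
 [ 0.34329911  0.48173915 -0.80627112  1.15583491]
 [ 0.          0.          0.          1.        ]]
```

View pics/scene0.png

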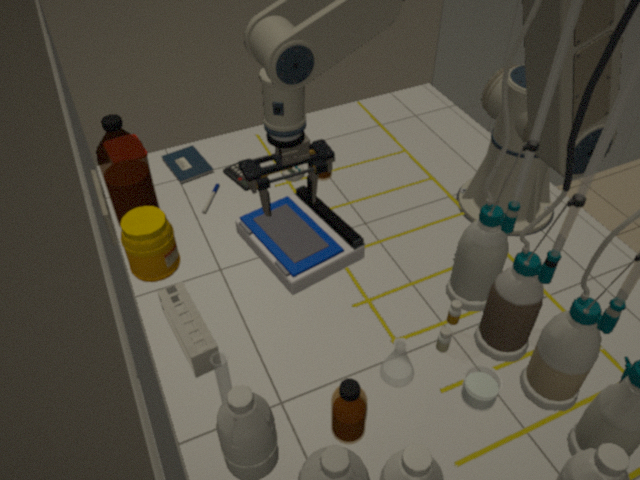

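View pics/side0.png

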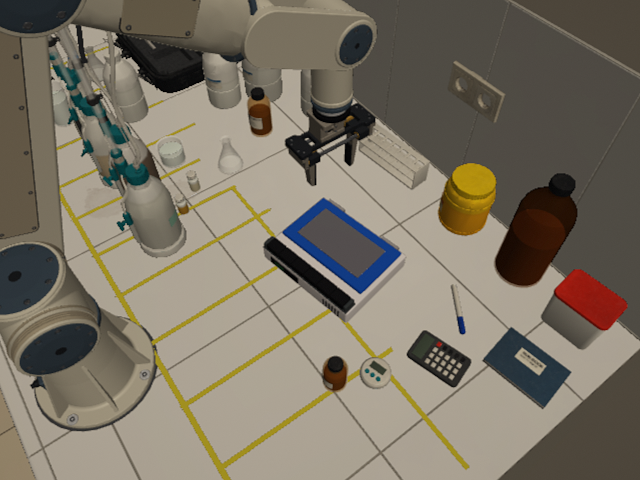

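The scene and side views show the cooler near the middle of the bench. In the side view the rail runs from about (268,243) to (350,308), and the blue lid is behind it, up and to the right. I'll enlarge the rail.

Run:
```python
import cv2,pickle,numpy as np
d=pickle.load(open("side.pkl","rb"));f=d["frame"][225:325,250:370,::-1]
g=cv2.resize(f,None,fx=6,fy=6,interpolation=cv2.INTER_CUBIC).astype(float)
cv2.imwrite("pics/crop.png",np.clip(255*(g/255).clip(0)**.6,0,255).astype(np.uint8))
```

```text
(no output)
```

View pics/crop.png

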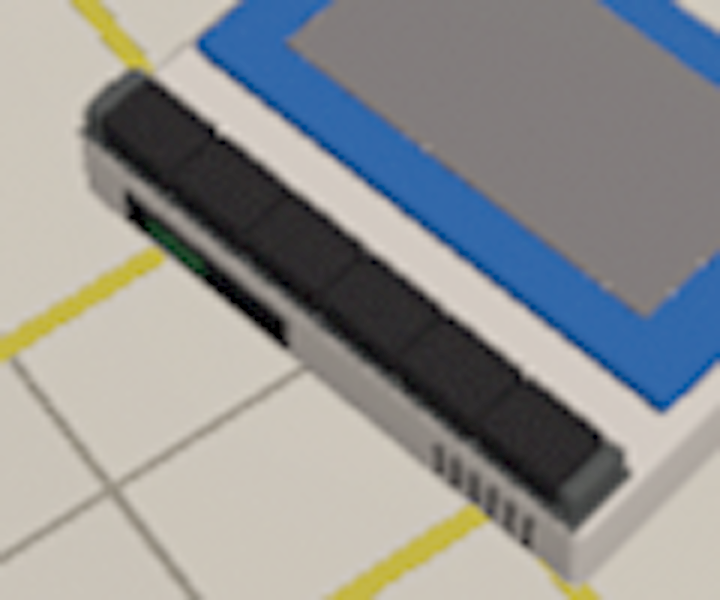

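The crop shows all six pieces and the grey end caps. The top's corners in crop pixels are about (135,70), (88,108), (625,460) and (572,500). I'll cast these onto z=0.07 and check them against the sizes given.

```bash
cat > h.py <<'E'
import numpy as np
def ray(d,u,v,z):
    M=d["world_to_cam"];R=M[:3,:3];c=-R.T@M[:3,3]
    r=R.T@np.array([(u-d["cx"])/d["fx"],(v-d["cy"])/d["fy"],1]);return c+r*(z-c[2])/r[2]
def proj(d,p):
    q=d["world_to_cam"]@np.append(p,1);return np.array([d["fx"]*q[0]/q[2]+d["cx"],d["fy"]*q[1]/q[2]+d["cy"]])
E
python3 - <<'E'
import pickle,cv2,numpy as np
from h import *
d=pickle.load(open("side.pkl","rb"))
C={k:ray(d,(u+.5)/6-.5+250,(v+.5)/6-.5+225,.07)for k,(u,v) in dict(bl=(135,70),fl=(88,108),br=(625,460),fr=(572,500)).items()}
# piece seams at back edge & front edge
print({k:p.round(4) for k,p in C.items()})
n=np.linalg.norm
print("len",n(C['bl']-C['br']),n(C['fl']-C['fr']),"wid",n(C['bl']-C['fl']),n(C['br']-C['fr']))
print("yaw of rail line",[np.degrees(np.arctan2(*(b-a)[1::-1])) for a,b in((C['br'],C['bl']),(C['fr'],C['fl']))], sum(C.values())/4)
# lid from blue mask, both views, on z=.065
for nme in("side","scene"):
    d=pickle.load(open(nme+".pkl","rb"));h=cv2.cvtColor(d["frame"],cv2.COLOR_RGB2HSV)
    m=cv2.inRange(h,(100,130,60),(125,255,255))
    c=max(cv2.findContours(m,0,2)[0],key=cv2.contourArea)[:,0]
    q=cv2.approxPolyDP(cv2.convexHull(c),6,True)[:,0]
    P=[ray(d,*p,.065) for p in q];print(nme,q.tolist(),np.round(P,4)[:,:2].tolist(),[round(n(P[i]-P[i-1]),4) for i in range(len(P))])
E
```

```text
{'bl': array([0.4733, 0.0257, 0.07  ]), 'fl': array([0.4485, 0.0213, 0.07  ]), 'br': array([ 0.5196, -0.226 ,  0.07  ]), 'fr': array([ 0.4942, -0.2274,  0.07  ])}
len 0.255885816276853 0.2529043827433638 wid 0.0252413994722745 0.02543975745766967
yaw of rail line [np.float64(100.40937764361195), np.float64(100.40920247329178)] [ 0.4838955  -0.10160925  0.07      ]
side [[323, 198], [400, 253], [360, 293], [283, 233]] [[0.6426, 0.0518], [0.6865, -0.1883], [0.5454, -0.216], [0.5012, 0.0214]] [np.float64(0.1446), np.float64(0.2441), np.float64(0.1438), np.float64(0.2415)]
scene [[241, 217], [287, 197], [342, 250], [292, 275]] [[0.6885, -0.1799], [0.5534, -0.2037], [0.5107, 0.0334], [0.6488, 0.0576]] [np.float64(0.2409), np.float64(0.1371), np.float64(0.2409), np.float64(0.1402)]
```

Lengths are 253–256 mm against 258 mm. The rail centre is about (0.486, −0.101) with its +x at yaw 10.4°, and the lid cross-check agrees to a few mm. Next I close the fingers, align with the 20 mm pads along the rail, and go above the y=+100 piece.

```bash
python3 -m pendant '[[0,-5,0,0,0,-5,0],[0,-10,0,0,0,-10.4,0],[-0.2,-15,1,0,0,-10.4,0],[-0.3,-15.7,5,0,0,-10.4,0],[-0.3,-15.7,9,0,0,-10.4,0]]' 20; python3 -m pendant '[[0,0,0,0,0,0,0],[0,0,0,0,0,0,0],[0,0,0,0,0,0,0],[0,0,0,0,0,0,0]]'
python3 - <<'E'
from rig import robot,optics
import cv2,pickle
print(robot.sense())
for n in("side",):
    d=optics.get_image(n);cv2.imwrite(f"pics/{n}1.png",cv2.resize(d["frame"][170:320,220:420,::-1],None,fx=4,fy=4,interpolation=2))
E
```

```text
t: 0.6
ee_pos: [0.4668, -0.0031, 0.1438]
tcp_rot: [3.139, 0.001, 1.752]
force: [1.3, 0.5, 0.5]
finger_gap: 0.0539
finger_force: 0.0
t: 1.0
ee_pos: [0.4695, -0.003, 0.1451]
tcp_rot: [3.139, 0.0, 1.752]
force: [0.5, -0.6, 0.3]
finger_gap: 0.0223
finger_force: 0.0
{'t': 1.0, 'qpos': array([-9.54856672e-03,  2.25646977e-01,  2.04215717e+00,  5.31006599e-06,
        8.71147838e-01, -1.91142980e-01]), 'dq': array([-0.00197723, -0.0014079 ,  0.00799273, -0.00059733, -0.0068353 ,
        0.00033119]), 'joint_torque': array([-5.60726796e-03, -4.30088067e+01, -2.64716238e+01,  5.49753068e-02,
        5.07507508e-02,  3.19262954e-04]), 'ee_pos': array([ 0.46945673, -0.00298132,  0.14514162]), 'tcp_rot': array([3.13899930e+00, 4.97679544e-04, 1.75238668e+00]), 'force': array([ 0.48892495, -0.57761589,  0.27041648]), 'wrist_torque': array([-0.06653323, -0.0015476 ,  0.00293837]), 'finger_force': 0.0, 'finger_gap': 0.022345825022213786}
```

View pics/side1.png

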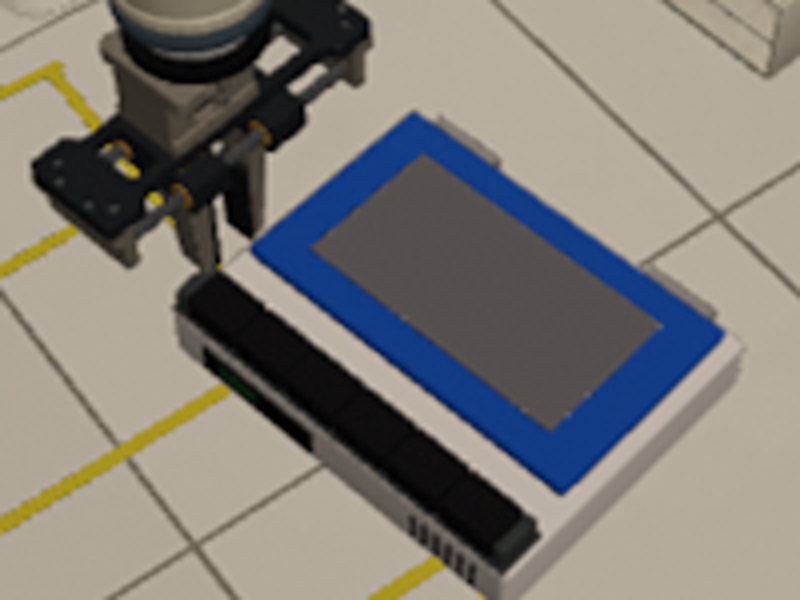

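The picture shows the closing fingers over the far-left (+y) end of the rail, at crop pixel (215,250). The view is clear, so I descend.

```bash
python3 -m pendant '[[0,0,1.5,0,0,0,0],[0,0,3,0,0,0,0],[0,0,4,0,0,0,0],[0,0,4.5,0,0,0,0],[0,0,4.8,0,0,0,0]]'; python3 -m pendant '[[0,0,0.1,0,0,0,0],[0,0,0.1,0,0,0,0]]';python3 -m pendant '[[0,0,0.1,0,0,0,0],[0,0,0.1,0,0,0,0]]'
```

```text
t: 1.55
ee_pos: [0.4682, -0.003, 0.0955]
tcp_rot: [3.142, -0.0, 1.752]
force: [0.4, -0.4, 0.2]
finger_gap: 0.0002
finger_force: 0.0
t: 1.75
ee_pos: [0.4683, -0.003, 0.0948]
tcp_rot: [3.141, 0.0, 1.752]
force: [-0.0, 0.0, 0.1]
finger_gap: 0.0005
finger_force: 0.0
t: 1.95
ee_pos: [0.4681, -0.003, 0.0938]
tcp_rot: [3.141, 0.0, 1.752]
force: [-1.1, 0.1, -1.4]
finger_gap: 0.0006
finger_force: 0.0
```

```bash
for i in 1; do :; done; python3 -m pendant '[[0,0,0.1,0,0,0,0],[0,0,0.2,0,0,0,0],[0,0,0.2,0,0,0,0],[0,0,0.2,0,0,0,0]]';python3 -m pendant '[[0,0,0.1,0,0,0,0],[0,0,0.1,0,0,0,0],[0,0,0.1,0,0,0,0]]';python3 -m pendant '[[0,0,0.1,0,0,0,0],[0,0,0.1,0,0,0,0],[0,0,0.1,0,0,0,0]]'
```

```text
t: 2.35
ee_pos: [0.4679, -0.003, 0.0915]
tcp_rot: [-3.141, -0.0, 1.752]
force: [0.3, 0.3, -0.0]
finger_gap: 0.0007
finger_force: 0.0
t: 2.65
ee_pos: [0.468, -0.003, 0.0905]
tcp_rot: [-3.142, -0.0, 1.752]
force: [0.3, -0.2, -0.2]
finger_gap: 0.0006
finger_force: 0.0
t: 2.95
ee_pos: [0.468, -0.003, 0.0895]
tcp_rot: [-3.141, -0.0, 1.752]
force: [0.8, 0.6, 0.1]
finger_gap: 0.0004
finger_force: 0.0
```

Tips are at about 70.5 mm, so I step in half millimetres.

```bash
python3 -m pendant '[[0,0,0.05,0,0,0,0],[0,0,0.05,0,0,0,0],[0,0,0.05,0,0,0,0]]';python3 -m pendant '[[0,0,0.05,0,0,0,0],[0,0,0.05,0,0,0,0],[0,0,0.05,0,0,0,0]]';python3 -m pendant '[[0,0,0.05,0,0,0,0],[0,0,0.05,0,0,0,0],[0,0,0.05,0,0,0,0]]'
```

```text
t: 3.25
ee_pos: [0.468, -0.003, 0.0894]
tcp_rot: [3.142, 0.0, 1.752]
force: [-1.8, 0.3, 5.1]
finger_gap: 0.0003
finger_force: 2.6
t: 3.55
ee_pos: [0.4681, -0.003, 0.0893]
tcp_rot: [3.141, 0.0, 1.752]
force: [-4.2, 0.4, 13.4]
finger_gap: 0.0005
finger_force: 6.5
t: 3.85
ee_pos: [0.4681, -0.003, 0.0893]
tcp_rot: [3.141, 0.0, 1.752]
force: [-6.5, -0.3, 20.5]
finger_gap: 0.0004
finger_force: 10.4
```

The y=+100 piece is rigid at about 15 N/mm, with its top at TCP 0.0894. Next is +60.

```bash
python3 -m pendant '[[0,0,-0.7,0,0,0,0],[-2,0,-0.7,0,0,0,0],[-4,0,-0.7,0,0,0,0],[-4,0,-0.2,0,0,0,0],[-4,0,-0.09,0,0,0,0]]';python3 -m pendant '[[0,0,0,0,0,0,0],[0,0,0,0,0,0,0],[0,0,0,0,0,0,0]]'
```

```text
t: 4.35
ee_pos: [0.4756, -0.043, 0.0893]
tcp_rot: [3.141, 0.001, 1.752]
force: [-4.3, -7.0, 22.9]
finger_gap: 0.0005
finger_force: 11.2
t: 4.65
ee_pos: [0.4757, -0.0424, 0.0894]
tcp_rot: [3.141, 0.001, 1.753]
force: [0.6, -6.1, 7.1]
finger_gap: 0.0007
finger_force: 3.5
```

The +60 piece is rigid too (7 N as predicted). Now −20 steps, with a softer touchdown: +20.

```bash
python3 -m pendant '[[0,0,-0.6,0,0,0,0],[-2,0,-0.6,0,0,0,0],[-4,0,-0.6,0,0,0,0],[-4,0,-0.6,0,0,0,0],[-4,0,-0.15,0,0,0,0]]';python3 -m pendant '[[0,0,0,0,0,0,0],[0,0,0.08,0,0,0,0],[0,0,0.15,0,0,0,0],[0,0,0.15,0,0,0,0],[0,0,0.15,0,0,0,0]]'
```

```text
t: 5.15
ee_pos: [0.4825, -0.0813, 0.0906]
tcp_rot: [3.141, -0.0, 1.751]
force: [0.7, -0.9, 0.3]
finger_gap: 0.0008
finger_force: 0.0
t: 5.65
ee_pos: [0.482, -0.0809, 0.0894]
tcp_rot: [-3.141, -0.001, 1.753]
force: [-3.3, 2.1, 8.6]
finger_gap: 0.0003
finger_force: 4.2
```

The +20 piece is rigid. Next is −20.

```bash
python3 -m pendant '[[0,0,-0.6,0,0,0,0],[-2,0,-0.6,0,0,0,0],[-4,0,-0.6,0,0,0,0],[-4,0,-0.6,0,0,0,0],[-4,0,-0.15,0,0,0,0]]';python3 -m pendant '[[0,0,0,0,0,0,0],[0,0,0.08,0,0,0,0],[0,0,0.15,0,0,0,0],[0,0,0.15,0,0,0,0],[0,0,0.15,0,0,0,0]]'
```

```text
t: 6.15
ee_pos: [0.4899, -0.1209, 0.0908]
tcp_rot: [3.141, 0.0, 1.751]
force: [0.1, 0.2, -0.7]
finger_gap: 0.0003
finger_force: 0.0
t: 6.65
ee_pos: [0.4893, -0.1204, 0.0894]
tcp_rot: [-3.141, -0.001, 1.753]
force: [-2.1, 1.0, 7.6]
finger_gap: 0.0005
finger_force: 3.9
```

The −20 piece is rigid. Next is −60.

```bash
python3 -m pendant '[[0,0,-0.6,0,0,0,0],[-2,0,-0.6,0,0,0,0],[-4,0,-0.6,0,0,0,0],[-4,0,-0.6,0,0,0,0],[-4,0,-0.15,0,0,0,0]]';python3 -m pendant '[[0,0,0,0,0,0,0],[0,0,0.08,0,0,0,0],[0,0,0.15,0,0,0,0],[0,0,0.15,0,0,0,0],[0,0,0.15,0,0,0,0]]'
```

```text
t: 7.15
ee_pos: [0.4971, -0.1603, 0.0908]
tcp_rot: [3.141, 0.0, 1.752]
force: [0.8, -0.3, -0.3]
finger_gap: 0.0007
finger_force: 0.0
t: 7.65
ee_pos: [0.4965, -0.1596, 0.0894]
tcp_rot: [-3.141, -0.001, 1.753]
force: [-1.4, 1.6, 7.7]
finger_gap: 0.0007
finger_force: 3.8
```

The −60 piece is rigid, which leaves −100.

```bash
python3 -m pendant '[[0,0,-0.6,0,0,0,0],[-2,0,-0.6,0,0,0,0],[-4,0,-0.6,0,0,0,0],[-4,0,-0.6,0,0,0,0],[-4,0,-0.15,0,0,0,0]]';python3 -m pendant '[[0,0,0,0,0,0,0],[0,0,0.08,0,0,0,0],[0,0,0.15,0,0,0,0],[0,0,0.15,0,0,0,0],[0,0,0.15,0,0,0,0]]'
```

```text
t: 8.15
ee_pos: [0.5043, -0.1996, 0.0908]
tcp_rot: [3.141, 0.0, 1.752]
force: [-0.4, -0.1, 0.5]
finger_gap: 0.0004
finger_force: 0.0
t: 8.65
ee_pos: [0.504, -0.1994, 0.089]
tcp_rot: [-3.141, -0.0, 1.752]
force: [-0.3, 0.6, 1.4]
finger_gap: 0.0007
finger_force: 0.7
```

The −100 piece gives way (1.4 N, already sinking). I press down to just short of the stop, then step onto it.

```bash
python3 -m pendant '[[0,0,0.3,0,0,0,0],[0,0,0.6,0,0,0,0],[0,0,0.9,0,0,0,0],[0,0,1.05,0,0,0,0],[0,0,1.1,0,0,0,0]]';python3 -m pendant '[[0,0,0,0,0,0,0],[0,0,0.05,0,0,0,0],[0,0,0.05,0,0,0,0],[0,0,0.05,0,0,0,0]]';python3 -m pendant '[[0,0,0.03,0,0,0,0],[0,0,0.05,0,0,0,0],[0,0,0.05,0,0,0,0],[0,0,0.05,0,0,0,0]]'
```

```text
t: 9.15
ee_pos: [0.5043, -0.1997, 0.0778]
tcp_rot: [3.141, -0.0, 1.752]
force: [0.4, 1.5, 2.8]
finger_gap: 0.0008
finger_force: 1.8
t: 9.55
ee_pos: [0.5043, -0.1997, 0.0776]
tcp_rot: [3.141, 0.0, 1.752]
force: [0.7, 2.5, 3.5]
finger_gap: 0.0005
finger_force: 1.8
t: 9.95
ee_pos: [0.5043, -0.1997, 0.0773]
tcp_rot: [3.141, 0.0, 1.752]
force: [0.5, 2.8, 6.7]
finger_gap: 0.0007
finger_force: 3.5
```

```bash
python3 -m pendant '[[0,0,0.03,0,0,0,0],[0,0,0.03,0,0,0,0],[0,0,0.03,0,0,0,0],[0,0,0.03,0,0,0,0],[0,0,0.03,0,0,0,0]]'
python3 - <<'E'
from rig import robot,optics
import cv2,numpy as np
a,b=[optics.get_image(n)["frame"] for n in("side","scene")]
r=lambda f:cv2.resize(f[:,:,::-1],(400,300),interpolation=2)
cv2.imwrite("pics/end.png",np.hstack([r(a[170:320,230:430]),r(b[150:300,210:410])]))
print(robot.sense()["force"],robot.sense()["ee_pos"])
E
```

```text
t: 10.45
ee_pos: [0.5043, -0.1997, 0.0772]
tcp_rot: [3.141, 0.0, 1.752]
force: [-0.1, 2.9, 9.4]
finger_gap: 0.0005
finger_force: 4.9
[-0.17252563  2.25710931 10.39828597] [ 0.50429408 -0.19973638  0.07721644]
```

View pics/end.png

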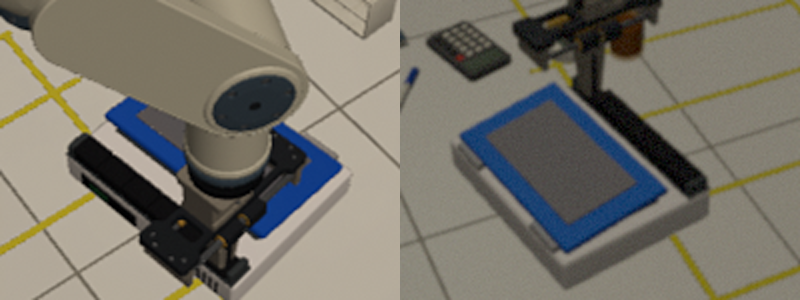

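The fingertip is down in the notch at the −y end, at left-image pixel (225,265). The lid's front edge stands off the housing, with a gap near (112,120). Depth is 12.2 mm with about 10 N held against the stop, so I hand in.

```bash
python3 -c "from rig import job;print(job.close_job())"
```

```text
the job is handed in; nothing more can be done
None
```

I found the release under the −100 mm piece of the rail, pressed it down to its stop and handed the job in at about 10.5 s, still holding it with about 10 N and the lid ajar; the judge's result was not shown.

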